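# Ready the next colour at the block printer's ink box

### The arm

A 7-joint arm with a two-finger parallel gripper is mounted at the origin on the work surface. World frame = base frame: x ahead of the robot, y to its left, z up, the work surface at z = 0. Lengths are in m, angles in rad, forces in N, time in s.
With the tool pointing down it reaches from about 0.4 to 0.85 m from the base axis. Payload 10.4 kg.
Tool frame: the origin (TCP) lies at the very end of the fingers, on their centre line; the grasp point (between the pads) lies 19 mm behind it; z points along the fingers, x is the direction in which the jaws open and shut, and the axes are right-handed (so a half turn about z gives the same grasp; the last joint's range is limited). The gripper opens to 87 mm and grips with 3 to 60 N. Pads are 19 mm wide; open, the fingers measure 117 mm over their backs; the gripper's body (75 mm by 190 mm) begins 51 mm behind the grasp point.
Start: joints at [-0.023, 0.332, -0.065, 1.46, 0.022, 1.35, -0.088], TCP at [0.625, 0, 0.201] pointing down, gripper open.
Joint ranges: [-2.6, 2.6], [-0.5, 2.12], [-1.47, 1.34], [0.16, 2.42], [-1.27, 4.41], [0.06, 2.06], [-2.6, 2.6]. Speed limits (rad/s): [2.22, 2.22, 2.79, 2.79, 3.14, 3.14, 3.14].

### API

Orientations are given as a unit quaternion [x, y, z, w].
In Python, from bench import r gives the robot as it stands. The module is installed in compiled form; this text tells all that it offers.
- The arm moves only by the tool carry_out, never from a script. Its argument "commands" is a list that holds one entry, the list of rows, each a list of 7 numbers: the closure in counts, from 0 (fully open) to 255 (shut), then the shift along the tool's x, y, z in units of 25 mm (1.0 is 25 mm), then the turn, a rotation vector about the tool's x, y, z in units of 5 degrees (1.0 is 5 degrees). A call has 1 to 12 rows; each row is the pose to reach, as a shift and turn from the pose measured when the call began, along the tool's axes at that moment; what a row does not reach only later rows make up. A row lasts 1/8 s, in which the tool goes at most 62.5 mm and 10.7 degrees, less where a joint would pass 70% of its speed; a pose out of reach is approached as far as the arm can. A call with a gripper value outside its range is refused whole. The fingers move at their own pace and stop on an object; "grip_force" is the grip in N (left out, the last holds). Time passes only in rows, so rows that repeat a pose let the fingers close. It gives the time, the measured TCP pose, the force and the opening at its end, in the units of the state.
- r.read_state(): the state, without advancing time (a new reading comes with each control period).
- r.camera(name): name is "scene" or "side" or "wrist"; returns the picture (400x640x3 uint8, blue, green, red); there is no depth.
- r.camera_info(name): a dict with "fx", "fy", "cx", "cy" (pixels), "k1" (the pictures are not rectified: a ray, as slopes to the right and down, at radius r is drawn at 1 + k1 r^2 times it, then the intrinsics apply), "origin" and "rotation" of the camera in the world. Camera axes: x right, y down, z forward; pixel columns grow to the right and rows downward; lengths in m; the calibration is good to about 2 mm. A picture is of the moment at which its call begins: read the wrist's pose just before it. camera_info takes no time and is no camera call; for the wrist camera it gives the pose at the moment of the call.
- r.close_job(): hands the job in, once; it reports no verdict.
The state is a dict: "time": time; "joint_positions": joint angles; "joint_vel": joint speeds; "joint_torque": joint torques, N m; "ee_pos": TCP position; "eef_rot": TCP orientation; "ft_force": force on the tool from outside, world axes, zero at the start; "torque": the same for the moment, N m; "width": finger opening in m.
Only numpy, scipy, OpenCV 4.12 (cv2) and the standard library are available. Lean on these libraries where they do the work, as an engineer would, in place of code of your own. Each camera call takes 0.05 s, during which the arm holds its last target.

### The job

The printing block waiting on the green mat is the next to be used. First slide the ink box's cover all the way over the plate of the other colour, so that the plate of this block's colour is completely open; then set the block down gently, printing face down, in the middle of its open plate and square to it. Leave the other block where it is in the metal tray, and do not disturb the jar, the can or the brush.

Things in the scene. Friction and masses are not known exactly. Their poses are not given: they have to be found in the camera images.
- ink_box: Fixed shallow wooden ink box, 170 (its x) x 390 (its y) mm, side walls 28 mm high topped by aluminium rails to 31 mm. Origin: centre of its underside, on the table. It holds two inking plates side by side along its y axis, centred 90 mm to either side of its origin.
- pad_black: Black inking plate, firm rubber, fixed in the ink box, 125 (x) x 170 (y) x 10 mm thick; origin: centre of its underside, 12 mm above the table, so that its upper face lies 22 mm above the table. Its axes are those of the ink box. It may lie at either end of the box.
- pad_red: Red inking plate, same size and frame as the black one; it lies at the other end of the box.
- cover (a joint): Slide of the ink box's cover along the ink box's y axis, in m: 0 with the cover midway, +0.09 at its stop fully over the plate on the box's +y side, -0.09 at its stop fully over the plate on the -y side. It starts somewhere near midway, partly over both plates; it stays where it is left; it takes about 2 N to move.
- cover_grip (a point): Middle of the cover's wooden handle. The cover is an aluminium sheet 166 (x) x 176 (y) x 6 mm, its upper face 38 mm above the table; on its centre stands an upright wooden rib, 80 mm long (along the box's x), 16 mm thick (along the box's y) and 40 mm high, top 78 mm above the table. This point lies on the cover's centre, 62 mm above the table, 16 mm below the rib's top; axes as the ink box.
- block_black: Loose wooden printing block inked black, about 0.4 kg: base 80 (x) x 140 (y) x 32 mm high whose lower 14 mm is black; on it, centred, a wooden grip ridge 36 (x) x 110 (y) x 44 mm high with a black top: 76 mm high in all. It stands printing face down. Origin: centre of its underside, z up, y along its length.
- block_red: Same block inked red (red lower band and red ridge top); same size and frame.
- mat: Fixed green cutting mat, 210 x 200 x 5 mm, origin: centre of its underside. One block, the next to be used, stands on it. The mat may be on either side of the ink box.
- tray: Fixed shallow metal tray, 192 x 202 x 18 mm, walls and floor 5 mm, origin: centre of its underside. The block not wanted now stands in it. It is on the opposite side of the ink box from the mat.
- ink_jar: Bystander: closed jar, 64 mm in diameter, 85 mm high, standing beyond the ink box; origin: centre of its underside.
- thinner_can: Bystander: blue can, 66 mm in diameter, 100 mm high, standing beyond the ink box; origin: centre of its underside.
- brush: Bystander: flat brush lying on the table between robot and ink box, its handle along its x; origin: under its middle.

How it is judged:
By the outcome, as a careful person would: the job done as asked, in the order asked, and still so for the second after the job is handed in, with the robot touching nothing.
It also fails if it takes over 51 s, if anything falls off the work surface, if the arm or the gripper's body presses on something with over 40 N, if the wrist force passes 120 N, or if a joint passes its speed limit or range.

## Working session

There is one attempt and no reset: what is moved stays moved. The work goes in short steps, Python scripts to look and compute and a tool call to move; the robot and the scene stay as the last step left them, time stands still between calls to the robot, and variables do not carry over. Pictures are saved under pics/ and viewed, and the job is handed in when it is done.

Besides the shell and the picture viewer there is one more tool, called in YAML: its name, and indented under it one key for each argument. carry_out: Moves the arm, as the interface text tells. Its arguments: {"type":"object","properties":{"commands":{"type":"array"},"grip_force":{"type":"number"}},"required":["commands"]}

```bash
mkdir -p pics; cat > h.py <<'E'
import numpy as np, cv2
from bench import r
from scipy.spatial.transform import Rotation as R
def ray(info,uv):
    uv=np.atleast_2d(np.array(uv,float))
    xy=np.stack([(uv[:,0]-info['cx'])/info['fx'],(uv[:,1]-info['cy'])/info['fy']],1)
    u=xy.copy()
    for _ in range(20): u=xy/(1+info['k1']*(u**2).sum(1,keepdims=True))
    d=np.c_[u,np.ones(len(u))]@np.array(info['rotation']).T
    return np.array(info['origin']),d
def onplane(info,uv,z):
    o,d=ray(info,uv); return o+d*((z-o[2])/d[:,2])[:,None]
E
python3 - <<'E'
from h import *
s=r.read_state(); print({k:np.round(v,3) for k,v in s.items()})
for n in ["scene","side","wrist"]:
    i=r.camera_info(n); print(n,{k:np.round(v,4).tolist() for k,v in i.items()})
    cv2.imwrite(f"pics/{n}0.png",r.camera(n))
E
```

```text
{'time': np.float64(0.0), 'joint_positions': array([-0.023,  0.333, -0.065,  1.461,  0.022,  1.35 , -0.088]), 'joint_vel': array([-0.001, -0.001, -0.   ,  0.001, -0.001,  0.   , -0.   ]), 'joint_torque': array([-0.0000e+00, -6.2325e+01,  2.4000e-02, -3.8989e+01, -6.1000e-02,
        4.0000e-02,  0.0000e+00]), 'ee_pos': array([ 0.625, -0.   ,  0.2  ]), 'eef_rot': array([ 1.   , -0.   , -0.001,  0.   ]), 'ft_force': array([-0.059,  0.252, -0.82 ]), 'torque': array([-0.034,  0.012,  0.007]), 'width': np.float64(0.087)}
scene {'fx': 450.6447, 'fy': 450.6447, 'cx': 318.4173, 'cy': 202.4462, 'k1': -0.0308, 'origin': [1.1431, 0.4315, 1.1736], 'rotation': [0.4181, 0.8631, -0.2553, -0.1226]}
side {'fx': 477.5623, 'fy': 477.5623, 'cx': 318.6692, 'cy': 203.5311, 'k1': -0.1451, 'origin': [0.4086, 1.0015, 0.9143], 'rotation': [-0.0852, 0.8989, -0.4281, 0.0386]}
wrist {'fx': 336.2823, 'fy': 336.2823, 'cx': 321.7505, 'cy': 205.8537, 'k1': 0.0241, 'origin': [0.6244, 0.0684, 0.3833], 'rotation': [0.9919, -0.0001, -0.0008, 0.1272]}
```

```bash
sed -i "s/np.array(info\['rotation'\]).T/R.from_quat(info['rotation']).as_matrix().T/" h.py
```

```text
(no output)
```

View pics/scene0.png

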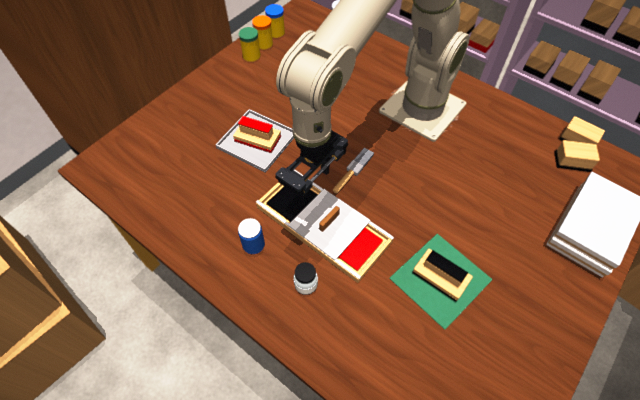

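View pics/side0.png

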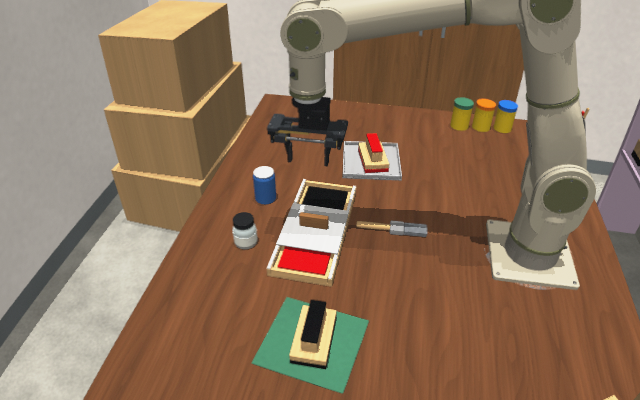

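View pics/wrist0.png

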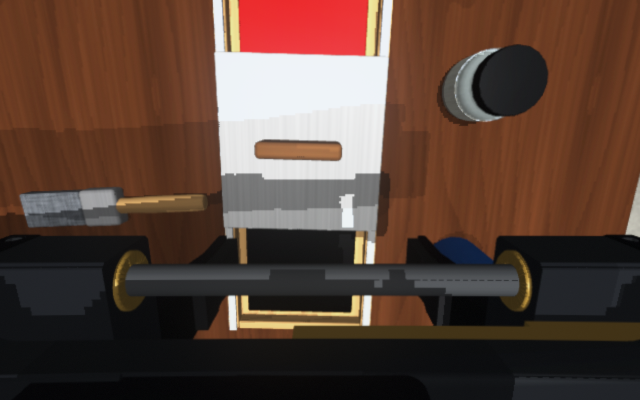

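```bash
cat >> h.py <<'E'
def rect(info,mask,z,label,roi=None):
    if roi is not None:
        m=np.zeros_like(mask); x0,y0,x1,y1=roi; m[y0:y1,x0:x1]=mask[y0:y1,x0:x1]; mask=m
    cs,_=cv2.findContours(mask,cv2.RETR_EXTERNAL,cv2.CHAIN_APPROX_NONE)
    c=max(cs,key=cv2.contourArea)
    p=onplane(info,c[:,0,:],z)[:,:2]
    q=cv2.minAreaRect((p*1000).astype(np.float32))
    print(label,'area',cv2.contourArea(c),'bbox',cv2.boundingRect(c),'rect mm',np.round(q[0],1),np.round(q[1],1),round(q[2],1))
    return p
def hsv(im): return cv2.cvtColor(im,cv2.COLOR_BGR2HSV)
E
python3 - <<'E'
from h import *
for n in ["scene","side","wrist"]:
    im=cv2.imread(f"pics/{n}0.png"); H=hsv(im); 
    i=r.camera_info(n)
    red=cv2.inRange(H,(0,200,150),(6,255,255)); blk=cv2.inRange(H,(0,0,0),(180,255,45)); grn=cv2.inRange(H,(60,80,40),(95,255,200))
    wood=cv2.inRange(H,(5,90,60),(14,200,200))
    roi={'scene':(320,220,400,280),'side':(260,240,345,290),'wrist':(200,0,400,60)}[n]
    rect(i,red,.022,n+' redplate',roi)
    if n!='wrist':
        rb={'scene':(415,240,480,290),'side':(296,295,330,355)}[n]
        rect(i,blk,.081,n+' ridge top',rb); rect(i,grn,.005,n+' mat')
        cv2.imwrite(f'pics/c{n}.png',cv2.resize(im[rb[1]-10:rb[3]+20,rb[0]-20:rb[2]+20],None,fx=6,fy=6,interpolation=0))
    rh={'scene':(315,203,345,232),'side':(296,208,332,232),'wrist':(245,135,350,165)}[n]
    rect(i,cv2.inRange(H,(0,90,40),(18,255,255)),.078,n+' rib',rh)
E
```

```text
scene redplate area 431.0 bbox (339, 228, 43, 42) rect mm [606.8 158.9] [ 66.  123.9] 88.4
scene ridge top area 418.0 bbox (427, 251, 40, 31) rect mm [536.2 381.8] [104.   34.6] 89.7
scene mat area 4812.5 bbox (390, 234, 102, 95) rect mm [537.9 384.6] [198.6 208.5] 80.8
scene rib area 179.5 bbox (319, 206, 21, 25) rect mm [610.5  46.2] [23.8 89.9] 89.5
side redplate area 7.5 bbox (288, 249, 9, 8) rect mm [640.5 134.6] [14.6 30.1] 30.1
side ridge top area 598.0 bbox (301, 300, 25, 43) rect mm [533.3 385. ] [ 33.8 110. ] 0.4
side mat area 4355.5 bbox (252, 298, 116, 95) rect mm [537.3 386.1] [199.  207.9] 80.9
side rib area 337.5 bbox (299, 212, 29, 17) rect mm [599.2  61. ] [52.6 85.2] 88.6
wrist redplate area 2389.0 bbox (239, 0, 129, 36) rect mm [605.9 161.5] [122.4  30. ] 0.3
wrist rib area 1319.0 bbox (255, 142, 86, 18) rect mm [602.3  40.4] [15.  76.7] 88.5
```

```bash
python3 - <<'E'
from h import *
n='wrist';im=cv2.imread(f"pics/{n}0.png"); i=r.camera_info(n); H=hsv(im)
cov=cv2.inRange(H,(0,0,85),(180,40,255))
def edge(y0,y1,left,m):
    pts=[]
    for y in range(y0,y1):
        xs=np.where(m[y,205:400]>0)[0]
        if len(xs): pts.append((205+(xs[0]-.5 if left else xs[-1]+.5),y))
    return np.array(pts)
for left in (1,0):
    p=onplane(i,edge(65,165,left,cov),.038)
    v=cv2.fitLine(p[:,:2].astype(np.float32),cv2.DIST_HUBER,0,.001,.001).ravel()
    a=np.degrees(np.arctan(v[0]/v[1])); print('cover edge',left,'x at y=.04',v[2]+(0.04-v[3])*v[0]/v[1],'tilt dx/dy deg',a)
red=cv2.inRange(H,(0,200,150),(6,255,255))
for left in (1,0):
    p=onplane(i,edge(2,45,left,red),.022)
    v=cv2.fitLine(p[:,:2].astype(np.float32),cv2.DIST_HUBER,0,.001,.001).ravel()
    print('red',left,'x at .04',v[2]+(0.04-v[3])*v[0]/v[1],'x at y .15',v[2]+(0.15-v[3])*v[0]/v[1],np.degrees(np.arctan(v[0]/v[1])))
top=[(x,np.where(cov[100:,x])[0]) for x in (240,300,360)]
print(onplane(i,[(225,53),(380,55),(230,229),(375,231)],.038).round(4))
print('box far end rail bottom', onplane(i,[(232,330),(366,328)],.031).round(4))
E
```

```text
cover edge 1 x at y=.04 0.52007455 tilt dx/dy deg 1.2347523
cover edge 0 x at y=.04 0.6851669 tilt dx/dy deg 1.3813213
red 1 x at .04 0.5463066 x at y .15 0.5450332 -0.663243
red 0 x at .04 0.04569024 x at y .15 0.58343804 78.43924
[[ 0.5327  0.1274  0.038 ]
 [ 0.6791  0.1257  0.038 ]
 [ 0.5249 -0.0475  0.038 ]
 [ 0.6815 -0.0498  0.038 ]]
box far end rail bottom [[ 0.5169 -0.1765  0.031 ]
 [ 0.6766 -0.1739  0.031 ]]
```

carry_out:
  commands:
    - [[0, -0.1, -0.2, 0, 0, 0, 2], [0, -0.2, -0.4, 0, 0, 0, 4], [0, -0.3, -0.6, 0, 0, 0, 6], [0, -0.4, -0.8, 0, 0, 0, 8], [0, -0.5, -1.0, 0, 0, 0, 10], [0, -0.6, -1.2, 0, 0, 0, 12], [0, -0.7, -1.4, 0, 0, 0, 14], [0, -0.9, -1.6, 0, 0, 0, 16], [0, -0.9, -1.6, 0, 0, 0, 18], [0, -0.9, -1.6, 0, 0, 0, 18], [0, -0.9, -1.6, 0, 0, 0, 18]]

```text
time: 1.52
ee_pos: [0.6021, 0.04, 0.2001]
eef_rot: [0.708, -0.706, -0.0, 0.001]
ft_force: [0.1, -0.3, -0.7]
width: 0.0872
```

```bash
python3 - <<'E'
from h import *
i=r.camera_info('wrist'); print(i['origin'],i['rotation'])
cv2.imwrite("pics/wrist1.png",r.camera('wrist'))
E
```

```text
[0.67076403 0.03984981 0.38319451] [ 0.70253076 -0.70001074 -0.09056389  0.09073965]
```

View pics/wrist1.png

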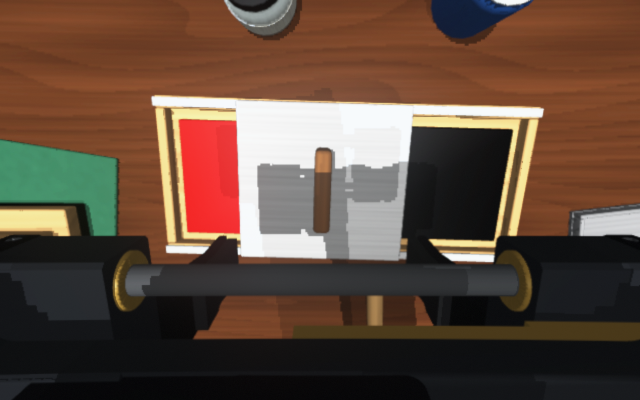

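```bash
cat > box.py <<'E'
from h import *
cr=cv2.TERM_CRITERIA_EPS
i={'origin':[0.67076403,0.03984981,0.38319451],'rotation':[ 0.70253076,-0.70001074,-0.09056389,0.09073965]}
i={**r.camera_info('wrist'),**i}
im=cv2.imread("pics/wrist1.png"); H=hsv(im)
blk=cv2.inRange(H,(0,0,0),(180,255,60)); red=cv2.inRange(H,(0,200,80),(8,255,255))
def fl(p,l):
    v=cv2.fitLine(p[:,:2].astype(np.float32),cv2.DIST_HUBER,0,.001,.001).ravel()
    print(l,'dir deg',round(np.degrees(np.arctan2(v[1],v[0]))%180,2),'mean',np.round(v[2:],4)); return v
g=[]
# black plate: right edge, top edge
fl(onplane(i,[(np.where(blk[y,420:525])[0][-1]+420.5,y) for y in range(135,232)],.022),'black far end')
fl(onplane(i,[(x,np.where(blk[100:200,x])[0][0]+99.5) for x in range(420,505)],.022),'black +x edge')
fl(onplane(i,[(x,np.where(blk[150:245,x])[0][-1]+150.5) for x in range(410,490)],.022),'black -x edge?')
fl(onplane(i,[(np.where(red[y,150:235])[0][0]+149.5,y) for y in range(130,225)],.022),'red far end')
fl(onplane(i,[(x,np.where(red[100:200,x])[0][0]+99.5) for x in range(190,235)],.022),'red +x')
fl(onplane(i,[(x,np.where(red[100:245,x])[0][-1]+100.5) for x in range(192,235)],.022),'red -x')
print('box corners',onplane(i,[(152,96),(543.5,108)],.031).round(4).tolist())
rib=cv2.inRange(H,(0,60,20),(18,255,255))
rect(i,rib,.078,'rib',(300,140,345,240))
E
python3 box.py
```

```text
black far end dir deg 178.37 mean [ 0.6014 -0.1563]
black +x edge dir deg 89.0 mean [ 0.6602 -0.1016]
black -x edge? dir deg 95.96 mean [ 0.5341 -0.0961]
red far end dir deg 178.2 mean [0.615 0.189]
red +x dir deg 24.19 mean [0.6433 0.1556]
red -x dir deg 90.14 mean [0.5454 0.1653]
box corners [[0.69, 0.208, 0.031], [0.6796, -0.1806, 0.031]]
rib area 1244.0 bbox (314, 148, 18, 85) rect mm [604.3  39.4] [15.  79.7] 88.3
```

carry_out:
  commands:
    - [[0, 0, 0, 1.5, 0, 0, 0.3], [0, 0, 0, 3.0, 0, 0, 0.3], [0, 0, 0, 4.4, 0, 0, 0.3], [0, 0, 0, 5.5, 0, 0, 0.3], [0, 0, 0, 6.1, 0, 0, 0.3], [0, 0, 0, 6.1, 0, 0, 0.3], [150, 0, 0, 6.1, 0, 0, 0.3], [255, 0, 0, 6.1, 0, 0, 0.3], [255, 0, 0, 6.1, 0, 0, 0.3], [255, 0, 0, 6.1, 0, 0, 0.3], [255, 0, 0, 6.1, 0, 0, 0.3]]
  grip_force: 15

```text
time: 2.95
ee_pos: [0.602, 0.0399, 0.0477]
eef_rot: [-0.699, 0.715, 0.0, -0.0]
ft_force: [0.2, 0.2, -0.6]
width: 0.0447
```

carry_out:
  commands:
    - [[255, 0, 0, 0, 0, 0, 0], [255, 0, 0, 0, 0, 0, 0], [255, 0, 0, 0, 0, 0, 0], [255, 0, 0, 0, 0, 0, 0], [255, 0, 0, 0, 0, 0, 0], [255, 0, 0, 0, 0, 0, 0]]
  grip_force: 15

```text
time: 3.7
ee_pos: [0.602, 0.0399, 0.0477]
eef_rot: [-0.699, 0.715, 0.0, -0.0]
ft_force: [-0.1, -0.2, 0.3]
width: 0.0156
```

Gripped. Slide to +y (tool −x), slow at the end.

carry_out:
  commands:
    - [[255, -0.3, 0, 0, 0, 0, 0], [255, -0.7, 0, 0, 0, 0, 0], [255, -1.1, 0, 0, 0, 0, 0], [255, -1.5, 0, 0, 0, 0, 0], [255, -1.9, 0, 0, 0, 0, 0], [255, -2.2, 0, 0, 0, 0, 0], [255, -2.35, 0, 0, 0, 0, 0], [255, -2.45, 0, 0, 0, 0, 0], [255, -2.45, 0, 0, 0, 0, 0]]

```text
time: 4.82
ee_pos: [0.6036, 0.1015, 0.0477]
eef_rot: [-0.699, 0.715, 0.0, -0.0]
ft_force: [3.3, -0.1, -3.0]
width: 0.0161
```

carry_out:
  commands:
    - [[255, -0.05, 0, 0, 0, 0, 0], [255, -0.1, 0, 0, 0, 0, 0], [255, -0.15, 0, 0, 0, 0, 0], [255, -0.2, 0, 0, 0, 0, 0]]

```text
time: 5.32
ee_pos: [0.6037, 0.1065, 0.0478]
eef_rot: [-0.699, 0.715, 0.0, -0.0]
ft_force: [1.8, -2.9, -2.7]
width: 0.0158
```

carry_out:
  commands:
    - [[255, -0.05, 0, 0, 0, 0, 0], [255, -0.1, 0, 0, 0, 0, 0], [255, -0.15, 0, 0, 0, 0, 0]]

```text
time: 5.7
ee_pos: [0.6037, 0.1067, 0.0477]
eef_rot: [-0.698, 0.716, -0.001, -0.002]
ft_force: [1.3, -13.5, 1.7]
width: 0.0157
```

carry_out:
  commands:
    - [[255, 0, 0, 0, 0, 0, 0], [0, 0, 0, 0, 0, 0, 0], [0, 0, 0, 0, 0, 0, 0], [0, 0, 0, 0, 0, 0, 0], [0, 0, 0, -0.4, 0, 0, 0], [0, 0, 0, -1.2, 0, 0, 0], [0, 0, 0, -2.4, 0, 0, 0], [0, 0, 0, -4, 0, 0, 0], [0, 0, 0, -5.5, 0, 0, 0], [0, 0, 0, -6.1, 0, 0, 0], [0, 0, 0, -6.1, 0, 0, 0]]

```text
time: 7.08
ee_pos: [0.6043, 0.1073, 0.2009]
eef_rot: [-0.698, 0.716, -0.001, -0.001]
ft_force: [-0.6, -0.3, -0.8]
width: 0.087
```

```bash
python3 - <<'E'
from h import *
i=r.camera_info('wrist'); print(i['origin'].tolist(),i['rotation'].tolist())
cv2.imwrite("pics/wrist2.png",r.camera('wrist'))
E
```

```text
[0.6727025039021145, 0.10575429569120391, 0.38411882400363534] [-0.6921247780958468, 0.7104130209499967, 0.09038643641507034, -0.09003845468830997]
```

View pics/wrist2.png

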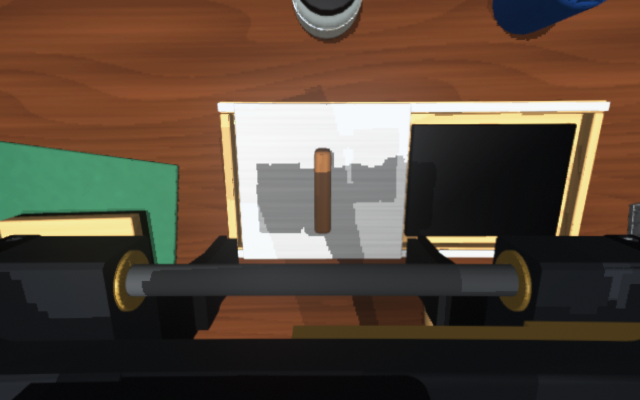

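```bash
cat > box2.py <<'E'
from h import *
i={**r.camera_info('wrist'),'origin':[0.6727025039021145, 0.10575429569120391, 0.38411882400363534],'rotation':[-0.6921247780958468, 0.7104130209499967, 0.09038643641507034, -0.09003845468830997]}
im=cv2.imread("pics/wrist2.png"); H=hsv(im)
blk=cv2.inRange(H,(0,0,0),(180,255,70))
def fl(p,l):
    v=cv2.fitLine(p[:,:2].astype(np.float32),cv2.DIST_HUBER,0,.001,.001).ravel()
    print(l,'dir',round(np.degrees(np.arctan2(v[1],v[0]))%180,2),'mean',np.round(v[2:],4))
fl(onplane(i,[(np.where(blk[y,430:590])[0][-1]+430.5,y) for y in range(135,225)],.022),'far end')
fl(onplane(i,[(x,np.where(blk[112:220,x])[0][0]+111.5) for x in range(430,565)],.022),'+x edge')
fl(onplane(i,[(x,np.where(blk[150:250,x])[0][-1]+150.5) for x in range(440,550)],.022),'-x edge')
wh=cv2.inRange(H,(0,0,170),(180,60,255))
fl(onplane(i,[(x,np.where(wh[90:115,x])[0][0]+89.5) for x in range(430,600)],.031),'+x rail outer')
fl(onplane(i,[(x,np.where(wh[90:115,x])[0][0]+89.5) for x in range(245,400)],.038),'cover +x')
print('corners +x',onplane(i,[(218,102),(610,101)],.031).round(4).tolist())
rect(i,cv2.inRange(H,(0,60,20),(18,255,255)),.078,'rib',(300,140,345,240))
rect(i,blk,.022,'plate',(405,110,590,248))
cv2.imwrite('pics/crop2.png',cv2.resize(im[90:270,390:640],None,fx=3,fy=3,interpolation=0))
E
python3 box2.py
```

```text
far end dir 178.54 mean [ 0.5999 -0.1562]
+x edge dir 88.24 mean [ 0.6614 -0.0526]
-x edge dir 77.08 mean [ 0.5296 -0.0886]
+x rail outer dir 88.59 mean [ 0.6822 -0.0887]
cover +x dir 88.53 mean [0.6867 0.091 ]
corners +x [[0.6903, 0.208, 0.031], [0.6799, -0.1804, 0.031]]
rib area 1231.0 bbox (314, 149, 17, 84) rect mm [606.1 106.3] [14.7 78.9] 88.9
plate area 18545.5 bbox (405, 124, 185, 124) rect mm [592.3 -91.4] [209.9 136.3] 88.7
```

View pics/crop2.png

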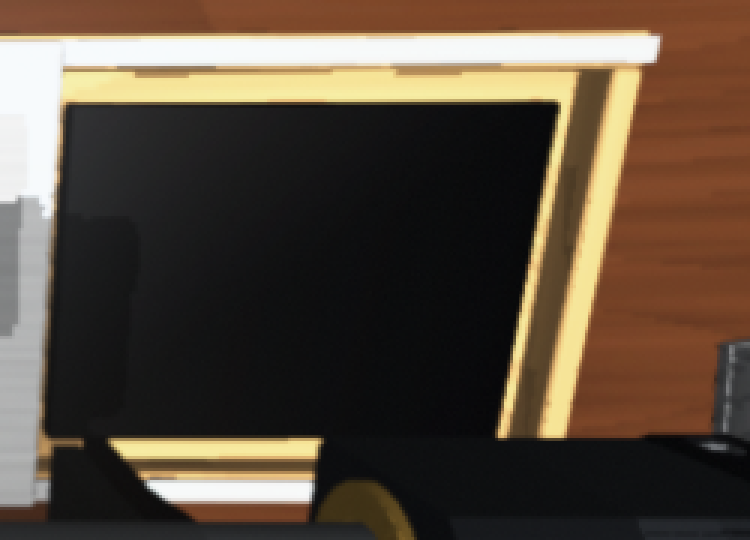

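```bash
cat >> box2.py <<'E'
print(onplane(i,[(412,124.3),(405.3,235),(576.5,124),(556.3,235.5)],.022).round(4))
E
python3 box2.py | tail -4
```

```text
[[ 0.6635  0.0107  0.022 ]
 [ 0.5412  0.013   0.022 ]
 [ 0.6585 -0.1584  0.022 ]
 [ 0.5364 -0.1565  0.022 ]]
```

carry_out:
  commands:
    - [[0, -0.8, 0.3, 0, 0, 0, -2], [0, -1.6, 0.6, 0, 0, 0, -4], [0, -2.5, 1, 0, 0, 0, -6], [0, -3.4, 1.4, 0, 0, 0, -8], [0, -4.3, 1.8, 0, 0, 0, -10], [0, -5.2, 2.2, 0, 0, 0, -12], [0, -6.1, 2.6, 0, 0, 0, -14], [0, -6.9, 2.8, 0, 0, 0, -16], [0, -7.6, 3, 0, 0, 0, -18.3], [0, -7.6, 3, 0, 0, 0, -18.3], [0, -7.6, 3, 0, 0, 0, -18.3]]

```text
time: 8.5
ee_pos: [0.5336, 0.2977, 0.1979]
eef_rot: [1.0, -0.002, -0.002, 0.003]
ft_force: [0.3, -0.4, -0.4]
width: 0.087
```

```bash
python3 - <<'E'
from h import *
s=r.read_state(); print(s['joint_vel'].round(3))
i=r.camera_info('wrist'); print(i['origin'].tolist(),i['rotation'].tolist())
cv2.imwrite("pics/wrist3.png",r.camera('wrist'))
E
```

```text
[ 0.004 -0.009  0.008 -0.004  0.001  0.001  0.   ]
[0.5340780467511038, 0.3670735935043879, 0.3807478962197727] [0.9915527821869352, -0.0018121749170640605, -0.0021475590855261164, 0.12967337486698033]
```

View pics/wrist3.png

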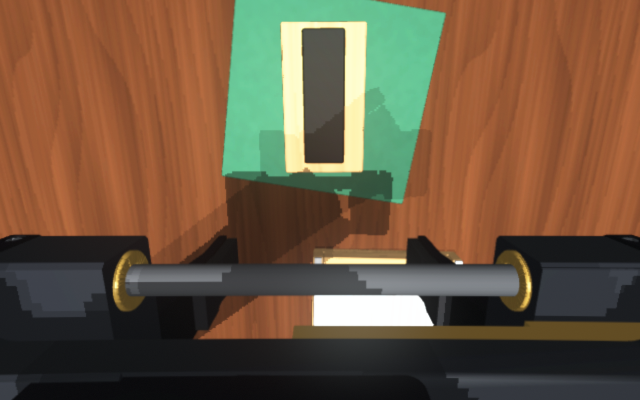

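```bash
python3 - <<'E'
from h import *
i={**r.camera_info('wrist'),'origin':[0.5340780467511038, 0.3670735935043879, 0.3807478962197727],'rotation':[0.9915527821869352, -0.0018121749170640605, -0.0021475590855261164, 0.12967337486698033]}
im=cv2.imread("pics/wrist3.png"); H=hsv(im)
rect(i,cv2.inRange(H,(0,0,0),(180,255,75)),.081,'ridge',(292,24,354,166))
w=cv2.inRange(H,(12,60,110),(34,255,255)); w[28:163,302:345]=255
rect(i,w,.037,'base',(275,15,375,180))
n='side';si=r.camera_info(n)
print(r.camera_info('wrist')['rotation'])
E
```

```text
ridge area 1366.0 bbox (305, 110, 39, 52) rect mm [534.7 350.4] [43.5 33.3] 89.8
base area 9948.5 bbox (280, 21, 87, 152) rect mm [534.6 381.1] [ 79.7 139.3] 0.1
[ 0.99156638 -0.00187792 -0.00192109  0.12957194]
```

```bash
python3 - <<'E'
from h import *
i={**r.camera_info('wrist'),'origin':[0.5340780467511038, 0.3670735935043879, 0.3807478962197727],'rotation':[0.9915527821869352, -0.0018121749170640605, -0.0021475590855261164, 0.12967337486698033]}
im=cv2.imread("pics/wrist3.png"); H=hsv(im)
rect(i,cv2.inRange(H,(0,0,0),(180,120,120)),.081,'ridge',(292,24,354,170))
cv2.imwrite('pics/c3.png',cv2.resize(im[10:185,270:380],None,fx=4,fy=3,interpolation=0))
E
```

```text
ridge area 5300.5 bbox (302, 28, 43, 135) rect mm [534.5 381.4] [ 34.6 107.7] 0.4
```

View pics/c3.png

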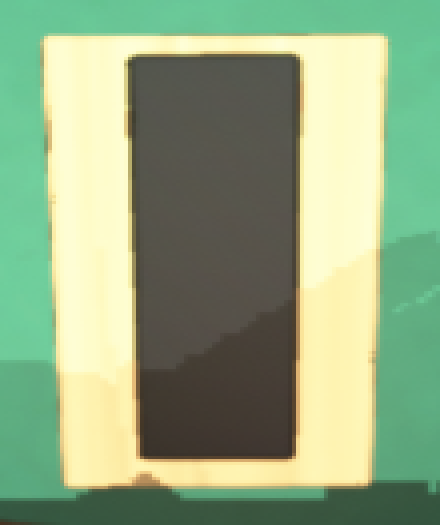

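carry_out:
  commands:
    - [[0, 0, -1, 0, 0.07, 0.05, -0.05], [0, 0, -2.2, 0.8, 0.07, 0.05, -0.05], [0, 0, -3.1, 1.6, 0.07, 0.05, -0.05], [0, 0, -3.4, 2.6, 0.07, 0.05, -0.05], [0, 0, -3.4, 3.2, 0.07, 0.05, -0.05], [0, 0, -3.4, 3.2, 0.07, 0.05, -0.05], [0, 0, -3.4, 3.2, 0.07, 0.05, -0.05]]

```text
time: 9.43
ee_pos: [0.5346, 0.3821, 0.119]
eef_rot: [1.0, -0.0, 0.001, -0.001]
ft_force: [0.1, 0.6, 0.2]
width: 0.0871
```

carry_out:
  commands:
    - [[0, 0, 0, 0.8, 0, 0, 0], [0, 0, 0, 1.7, 0, 0, 0], [0, 0, 0, 2.6, 0, 0, 0], [0, 0, 0, 3, 0, 0, 0], [0, 0, 0, 3, 0, 0, 0], [150, 0, 0, 3, 0, 0, 0], [255, 0, 0, 3, 0, 0, 0], [255, 0, 0, 3, 0, 0, 0], [255, 0, 0, 3, 0, 0, 0], [255, 0, 0, 3, 0, 0, 0], [255, 0, 0, 3, 0, 0, 0], [255, 0, 0, 3, 0, 0, 0]]
  grip_force: 30

```text
time: 10.92
ee_pos: [0.5349, 0.3823, 0.044]
eef_rot: [1.0, -0.0, 0.001, -0.001]
ft_force: [1.0, 0.5, 0.1]
width: 0.0357
```

carry_out:
  commands:
    - [[255, 0, 0, -0.2, 0, 0, 0], [255, 0, 0, -0.6, 0, 0, 0], [255, 0, 0, -1.2, 0, 0, 0], [255, 0, 0, -2, 0, 0, 0], [255, 0, 0, -3, 0, 0, 0], [255, 0, 0, -4, 0, 0, 0], [255, 0, 0, -4.8, 0, 0, 0], [255, 0, 0, -5.2, 0, 0, 0], [255, 0, 0, -5.2, 0, 0, 0], [255, 0, 0, -5.2, 0, 0, 0]]

```text
time: 12.18
ee_pos: [0.5341, 0.3817, 0.1729]
eef_rot: [1.0, -0.0, 0.001, -0.001]
ft_force: [0.3, -0.0, -3.5]
width: 0.0356
```

```bash
python3 - <<'E'
from h import *
for n in ('side','scene'): cv2.imwrite(f"pics/{n}4.png",r.camera(n))
s=r.read_state();print(s['ee_pos'],s['eef_rot'],s['torque'])
E
```

```text
[0.53417524 0.38170713 0.17289413] [ 9.99999507e-01 -3.22991381e-04  7.48218487e-04 -5.66468110e-04] [-0.01126669  0.04314629 -0.03443262]
```

View pics/side4.png

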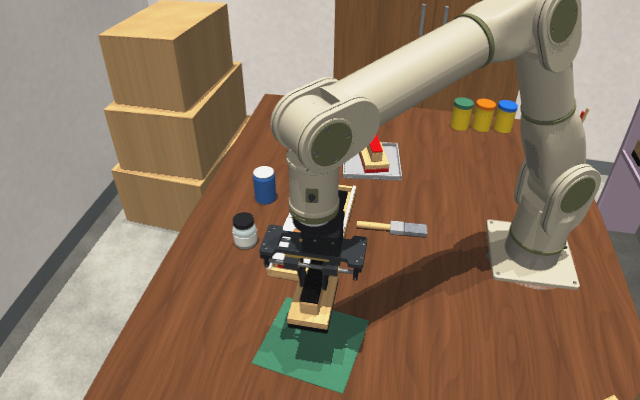

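View pics/scene4.png

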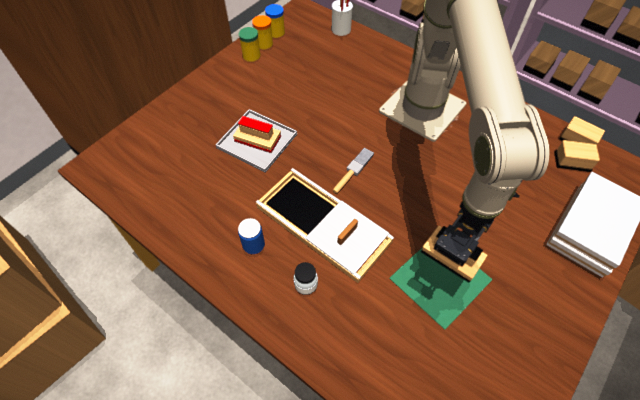

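```bash
python3 - <<'E'
from h import *
i=r.camera_info('scene');im=cv2.imread("pics/scene4.png");H=hsv(im)
p=rect(i,cv2.inRange(H,(0,0,0),(180,255,60)),.022,'plate',(262,170,340,238))
cv2.imwrite('pics/c4.png',cv2.resize(im[165:280,250:400],None,fx=5,fy=5,interpolation=0))
E
```

```text
plate area 1784.5 bbox (267, 179, 66, 55) rect mm [601.7 -72.5] [166.  122.5] 88.3
```

View pics/c4.png

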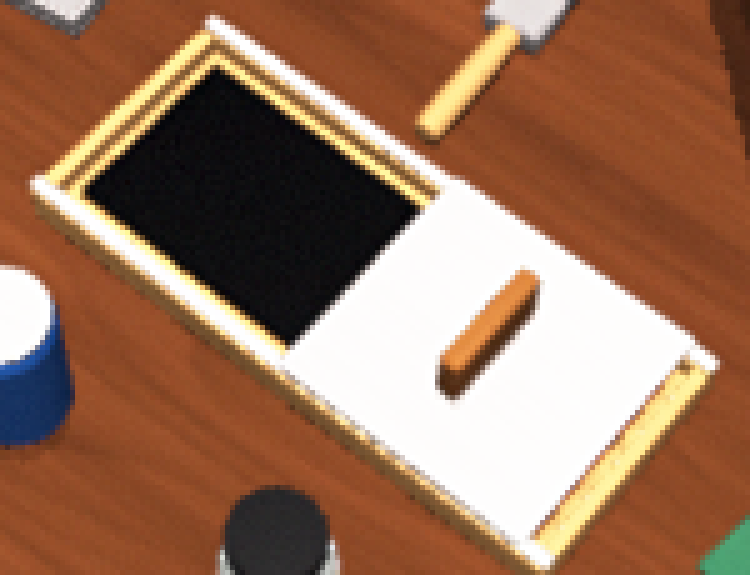

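carry_out:
  commands:
    - [[255, 0.1, 0.3, 0, 0, 0, 0], [255, 0.2, 0.9, 0, 0, 0, 0], [255, 0.4, 1.8, 0, 0, 0, 0.1], [255, 0.6, 2.9, 0, 0, 0, 0.1], [255, 0.8, 4.1, 0, 0, 0, 0.2], [255, 1.0, 5.3, 0, 0, 0, 0.2], [255, 1.2, 6.5, 0, 0, 0, 0.3], [255, 1.4, 7.7, 0, 0, 0, 0.3], [255, 1.6, 8.9, 0, 0, 0, 0.3], [255, 1.8, 10.1, 0, 0, 0, 0.3], [255, 2.0, 11.3, 0, 0, 0, 0.3], [255, 2.1, 12.2, 0, 0, 0, 0.3]]

```text
time: 13.78
ee_pos: [0.5865, 0.0729, 0.1729]
eef_rot: [1.0, -0.015, 0.001, -0.0]
ft_force: [0.0, 0.6, -3.2]
width: 0.0359
```

carry_out:
  commands:
    - [[255, 0.1, 0.7, 0, 0, 0, 0], [255, 0.2, 1.8, 0, 0, 0, 0], [255, 0.4, 3, 0, 0, 0, 0], [255, 0.6, 4.2, 0, 0, 0, 0], [255, 0.7, 5.1, 0.3, 0, 0, 0], [255, 0.74, 5.6, 1, 0, 0, 0], [255, 0.74, 5.8, 1.8, 0, 0, 0], [255, 0.74, 5.8, 2.4, 0, 0, 0], [255, 0.74, 5.8, 2.6, 0, 0, 0], [255, 0.74, 5.8, 2.6, 0, 0, 0], [255, 0.74, 5.8, 2.6, 0, 0, 0]]

```text
time: 15.15
ee_pos: [0.6013, -0.0723, 0.1086]
eef_rot: [1.0, -0.015, 0.002, -0.0]
ft_force: [0.3, 0.5, -2.4]
width: 0.0354
```

```bash
python3 - <<'E'
from h import *
s=r.read_state();print(s['ee_pos'],s['eef_rot'])
for n in ('side','scene','wrist'):
    im=r.camera(n); cv2.imwrite(f"pics/{n}5.png",im)
    if n=='side': cv2.imwrite('pics/cs5.png',cv2.resize(im[150:300,230:400],None,fx=4,fy=4,interpolation=0))
    if n=='scene': cv2.imwrite('pics/cc5.png',cv2.resize(im[130:280,240:400],None,fx=4,fy=4,interpolation=0))
E
```

```text
[ 0.60125845 -0.07227257  0.10862126] [ 9.99887868e-01 -1.48888094e-02  1.58884767e-03 -2.24335142e-04]
```

View pics/cs5.png

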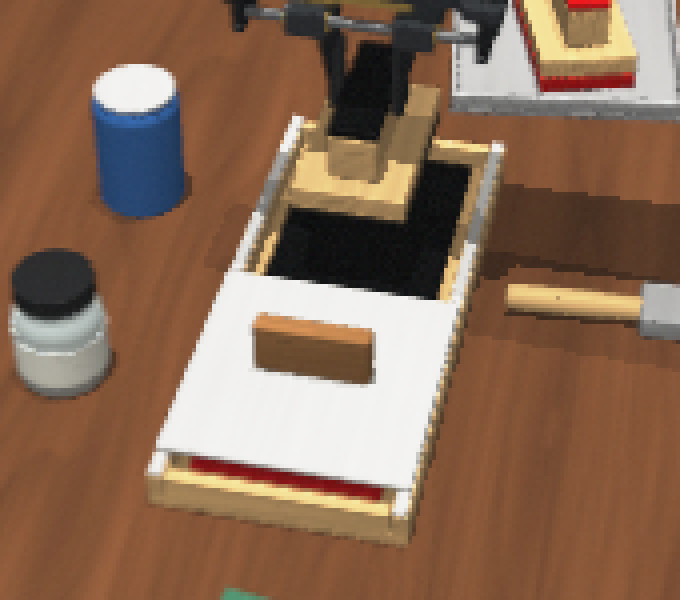

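View pics/cc5.png

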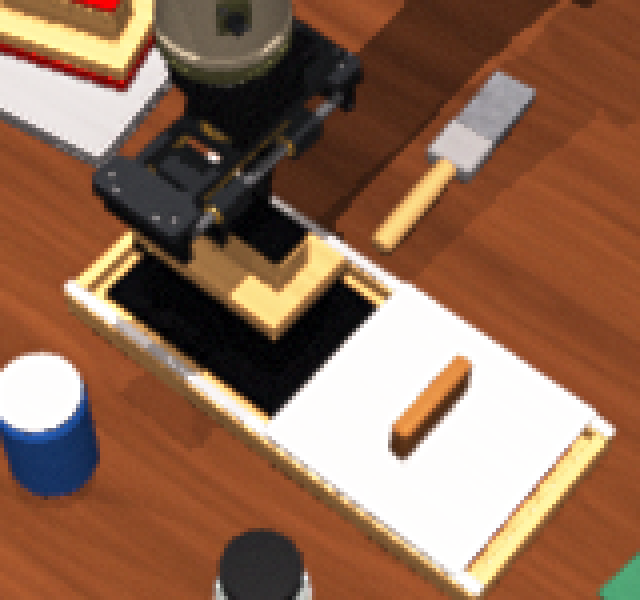

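carry_out:
  commands:
    - [[255, 0, 0.03, 0.3, 0, -0.02, 0], [255, 0, 0.03, 0.7, 0, -0.02, 0], [255, 0, 0.03, 1.1, 0, -0.02, 0], [255, 0, 0.03, 1.4, 0, -0.02, 0], [255, 0, 0.03, 1.6, 0, -0.02, 0], [255, 0, 0.03, 1.7, 0, -0.02, 0], [255, 0, 0.03, 1.75, 0, -0.02, 0], [255, 0, 0.03, 1.75, 0, -0.02, 0], [255, 0, 0.03, 1.75, 0, -0.02, 0]]

```text
time: 16.42
ee_pos: [0.6014, -0.0732, 0.065]
eef_rot: [1.0, -0.015, 0.001, -0.0]
ft_force: [0.2, -0.1, -2.7]
width: 0.0356
```

carry_out:
  commands:
    - [[255, 0, 0, 0.04, 0, 0, 0], [255, 0, 0, 0.08, 0, 0, 0], [255, 0, 0, 0.11, 0, 0, 0], [255, 0, 0, 0.13, 0, 0, 0], [255, 0, 0, 0.15, 0, 0, 0], [255, 0, 0, 0.15, 0, 0, 0]]

```text
time: 17.18
ee_pos: [0.6014, -0.0732, 0.0612]
eef_rot: [1.0, -0.015, 0.001, -0.0]
ft_force: [0.3, -0.7, -3.6]
width: 0.0356
```

carry_out:
  commands:
    - [[255, 0, 0, 0.02, 0, 0, 0], [255, 0, 0, 0.03, 0, 0, 0], [255, 0, 0, 0.03, 0, 0, 0]]

```text
time: 17.55
ee_pos: [0.6015, -0.0732, 0.0609]
eef_rot: [1.0, -0.015, 0.001, -0.0]
ft_force: [-0.8, -0.4, 2.8]
width: 0.0358
```

carry_out:
  commands:
    - [[200, 0, 0, 0, 0, 0, 0], [120, 0, 0, 0, 0, 0, 0], [0, 0, 0, 0, 0, 0, 0], [0, 0, 0, 0, 0, 0, 0], [0, 0, 0, -0.4, 0, 0, 0], [0, 0, 0, -1.2, 0, 0, 0], [0, 0, 0, -2.4, 0, 0, 0], [0, 0, 0, -4, 0, 0, 0], [0, 0, 0, -5.6, 0, 0, 0], [0, 0, 0, -6, 0, 0, 0]]

```text
time: 18.8
ee_pos: [0.6026, -0.0734, 0.2147]
eef_rot: [1.0, -0.015, 0.004, -0.0]
ft_force: [0.8, 0.9, 0.5]
width: 0.0868
```

carry_out:
  commands:
    - [[0, 0, 1, -0.5, 0, 0, 0], [0, 0, 2.5, -0.5, 0, 0, 0], [0, 0, 4, -0.5, 0, 0, 0], [0, 0, 4.8, -0.5, 0, 0, 0], [0, 0, 5, -0.5, 0, 0, 0], [0, 0, 5, -0.5, 0, 0, 0], [0, 0, 5, -0.5, 0, 0, 0]]

```text
time: 19.68
ee_pos: [0.5991, -0.1966, 0.2272]
eef_rot: [1.0, -0.014, 0.004, -0.0]
ft_force: [-0.1, -0.1, 0.1]
width: 0.0868
```

```bash
python3 - <<'E'
from h import *
i=r.camera_info('wrist');im=r.camera('wrist');cv2.imwrite("pics/wrist6.png",im)
np.save('i6.npy',i,allow_pickle=True)
cv2.imwrite("pics/scene6.png",r.camera('scene'));cv2.imwrite("pics/side6.png",r.camera('side'))
E
```

```text
(no output)
```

View pics/wrist6.png

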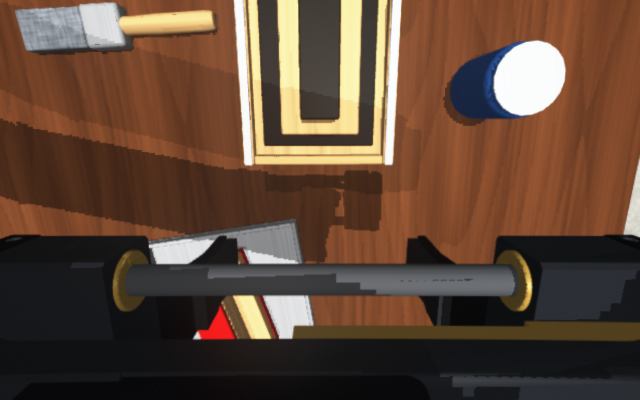

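View pics/scene6.png

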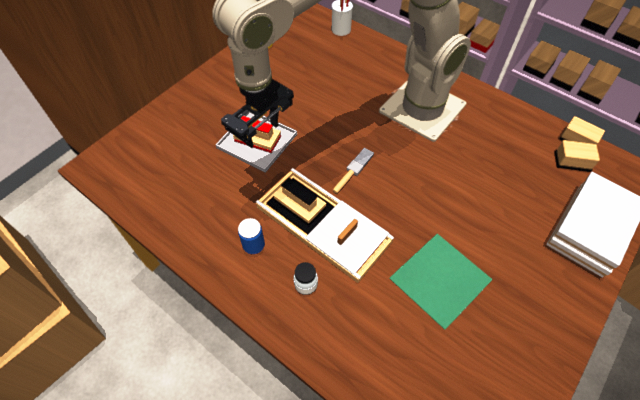

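```bash
python3 - <<'E'
from h import *
i=np.load('i6.npy',allow_pickle=True).item(); im=cv2.imread('pics/wrist6.png');H=hsv(im)
V=H[:,:,2]
for y in (20,60,100,120):
    row=V[y,235:405]; d=np.where(np.diff((row>110).astype(int))!=0)[0]+235.5; print(y,d)
for x in (290,310,330,350):
    col=V[100:175,x]; print(x,np.where(np.diff((col>110).astype(int))!=0)[0]+100.5)
sc=cv2.imread('pics/scene6.png');cv2.imwrite('pics/c6.png',cv2.resize(sc[165:280,250:400],None,fx=5,fy=5,interpolation=2))
si=cv2.imread('pics/side6.png');cv2.imwrite('pics/cs6.png',cv2.resize(si[150:300,230:400],None,fx=4,fy=4,interpolation=2))
E
```

```text
20 [257.5 276.5 298.5 340.5 361.5 376.5 386.5 388.5]
60 [259.5 278.5 298.5 339.5 360.5 375.5 384.5 386.5]
100 [251.5 252.5 261.5 279.5 299.5 338.5 359.5 373.5]
120 [235.5 252.5 253.5 262.5 280.5 358.5 373.5 382.5 383.5]
290 [134.5 145.5 173.5]
310 [119.5 134.5 145.5 172.5]
330 [119.5 134.5 145.5]
350 [134.5 145.5 169.5]
```

View pics/c6.png

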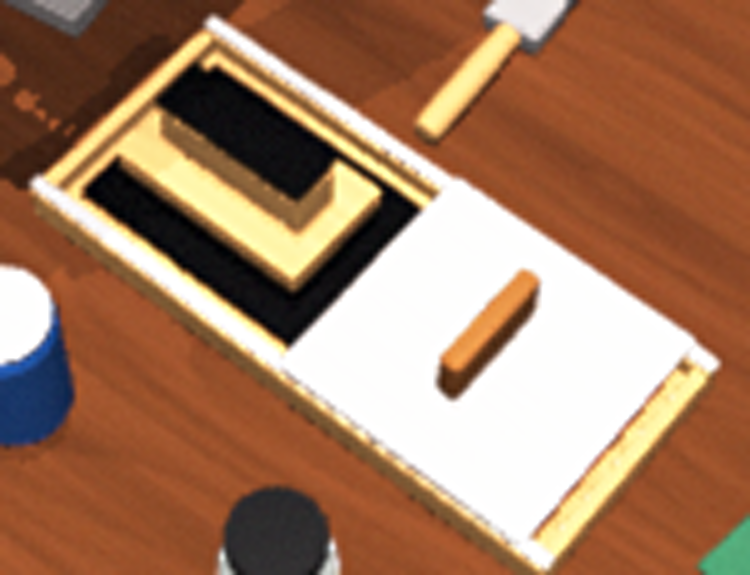

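View pics/cs6.png

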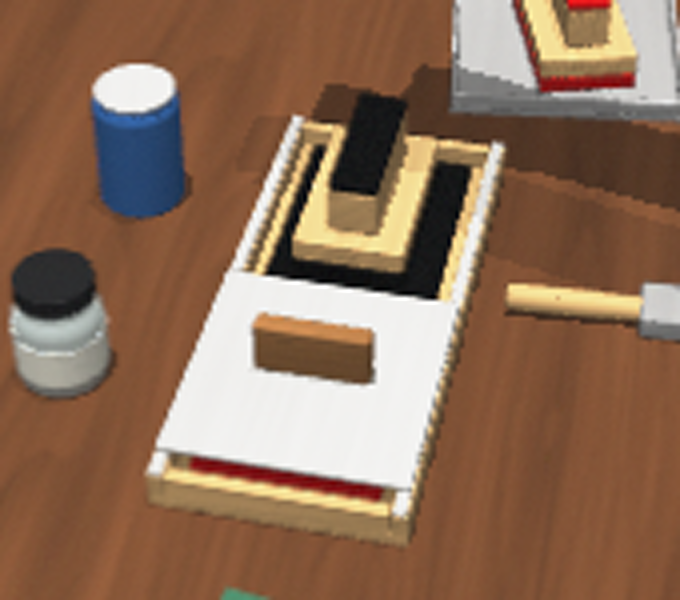

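```bash
python3 - <<'E'
from h import *
i=np.load('i6.npy',allow_pickle=True).item()
P=lambda uv,z:onplane(i,uv,z)[:,:2]
ys=np.array([20,60,100,120])
E={'pl':([257.5,259.5,261.5,262.5],.022),'pr':([376.5,375.5,373.5,373.5],.022),'bl':([276.5,278.5,279.5,280.5],.054),'br':([361.5,360.5,359.5,358.5],.054)}
f={}
for k,(x,z) in E.items():
    p=P(np.c_[x,ys],z); c=np.polyfit(p[:,1],p[:,0],1); f[k]=c; print(k,'x at y=-.073',np.polyval(c,-.073).round(4),'slope deg',np.degrees(c[0]).round(2))
print('plate cx',(np.polyval(f['pl'],-.073)+np.polyval(f['pr'],-.073))/2,'base cx',(np.polyval(f['bl'],-.073)+np.polyval(f['br'],-.073))/2)
print('plate end',P([(320,145.5)],.022),'base end',P([(320,134.5)],.054))
# scene/side ridge tops and base-top corners
for n,roi in (('side',(310,170,335,200)),):
    im=cv2.imread(f'pics/{n}6.png'); rect(r.camera_info(n),cv2.inRange(hsv(im),(0,0,0),(180,255,60)),.098,n+' ridge',roi)
ci=r.camera_info('scene'); q=lambda a:(250+a[0]/5,165+a[1]/5)
print('scene base top',onplane(ci,[q((380,190)),q((293,277)),q((122,157))],.054).round(4).tolist())
print('scene plate corners',onplane(ci,[q((422,210)),q((290,350)),q((88,192))],.022).round(4).tolist())
c=r.camera_info('side'); q=lambda a:(230+a[0]/4,150+a[1]/4)
print('side base top',onplane(c,[q((293,248)),q((404,258)),q((437,138))],.054).round(4).tolist())
E
```

```text
pl x at y=-.073 0.5372 slope deg 1.39
pr x at y=-.073 0.6608 slope deg 1.21
bl x at y=-.073 0.5607 slope deg 1.28
br x at y=-.073 0.6413 slope deg 1.64
plate cx 0.5990177281774336 base cx 0.6010102473805777
plate end [[ 0.59917656 -0.15821468]] base end [[ 0.59952086 -0.14452063]]
side ridge area 272.0 bbox (313, 173, 19, 26) rect mm [599.3 -69.7] [117.5  37.1] 89.7
scene base top [[0.5637, -0.0008, 0.054], [0.642, -0.0035, 0.054], [0.6406, -0.1361, 0.054]]
scene plate corners [[0.5428, 0.0156, 0.022], [0.6671, 0.0137, 0.022], [0.6583, -0.1517, 0.022]]
side base top [[0.6382, 0.0053, 0.054], [0.5602, 0.0012, 0.054], [0.559, -0.1408, 0.054]]
```

```bash
python3 - <<'E'
from h import *
s=r.read_state();print(s['time'],s['ft_force'],s['joint_vel'].round(3)); print(r.close_job())
E
```

```text
19.825 [-0.35437886  0.0875885   0.24205147] [ 0.003  0.001  0.002 -0.003 -0.001  0.001  0.   ]
the job is handed in; nothing more can be done
None
```

The job is done and was handed in at 19.8 s of the 51 s allowed. The block on the green mat was the black one. I slid the cover over the red plate until it met its stop, where the force rose to about 13 N. I then set the black block face down on the open black plate, with only a few newtons of contact force, and moved the arm clear.

**Last checks:**
- **Block position:** it lies about 1.5 mm from the plate's middle along the box.
- **Across the box:** it is within about 2 mm of the middle. The wrist view says +2 mm and the scene view −2 mm, so I can't fix the sign.
- **Squareness:** it is square to the plate within roughly 0.3°.
- **Cover:** from above the red plate is hidden. The low side camera sees a thin strip of red under the cover's raised edge, about what I'd expect from that angle.
- **Other objects:** by eye, the red block, jar, can and brush look unmoved. I did not measure them.

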